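Snap the dust cap onto a trailer hub

TASK

Get the trailer hub ready for the shelf: lift the loose red transit cap off the hub's nose and set it upright, without dropping it, into the empty well of the wooden cap rack. Then take the metal dust cap from the cardboard tray and press it straight down onto the hub's nose until it clicks over the spring ring and sits fully home, keep pressing after the click, and finish while holding it so: the gripper still on the cap, firmly pushing it down. Leave the other things on the bench where they are.

Things in the scene. Friction and masses are not known exactly. Their poses are not given: they have to be found in the camera images.
- red_cap_mid (a point): Centre, half-way up, of the loose red plastic transit cap: a round cup upside down, 55 mm outer diameter, 36 mm high, open end down, 48 mm bore 33 mm deep, about 30 g. It starts standing loose over the hub's spigot, its rim on the hub's shoulder; nothing holds it. Its z axis points up.
- rack_well (a point): Centre of the floor of the empty round well in the cap rack, a fixed wooden block 100 x 180 mm, 25 mm high. The well is 63 mm across, 14 mm deep, its floor 11 mm above the bench. The rack's long side runs along this point's y axis; an equal well 90 mm away towards +y already holds another red cap.
- hub_seat (a point): Centre of the flat shoulder (64 mm across) on the hub's nose, 82 mm above the bench, on which both caps stand; z up. From it rises a steel spigot, 35 mm in diameter, 22 mm high, chamfered on top, with a brass-coloured spring ring (43 mm across, centred 8 mm above the shoulder) in its groove. The red cap passes freely over the ring.
- dust_cap_mid (a point): Centre, half-way up, of the bare metal dust cap: round, 50 mm outer diameter, 40 mm high, slightly domed closed top, straight sides up to 33 mm above its rim, about 60 g. It starts standing open end down on the tray's 3 mm thick floor. Home on the hub, its rim rests on the shoulder and this point is 20 mm above it.
- returned_cap_mid (a point): Centre, half-way up, of another red transit cap, the same as the first, already in the rack's other well. Leave it there.
- tray: Fixed shallow cardboard tray, 105 x 180 mm with a 12 mm rim, on the bench; the origin is the centre of its underside, its long side runs along its y axis. The dust cap stands 42 mm from its centre towards -y, a castle nut 50 mm towards +y.
- castle_nut: Loose dark steel castle nut, 36 mm across flats and 21 mm high, in the tray. Origin at the centre of its underside. Leave it there.
- carton: Loose cardboard carton 90 x 90 x 50 mm on the bench beside the hub, with a bearing on top; origin at the centre of its underside. Leave it.
- bearing: Steel bearing ring, 51 mm outer diameter, 18 mm high, lying on the carton; origin at the centre of its underside. Leave it.
- grease_tub: Grease tub with yellow label and black lid, 76 mm in diameter, 85 mm high, on the bench beside the hub; origin at the centre of its underside. Leave it.
- spanner: Steel spanner, 170 mm long, lying flat on the bench between robot and hub along its own x axis. Leave it.
- hub: The hub, fixed nose up in a plywood cradle 150 mm square and 45 mm high; origin at the centre of the cradle's underside, straight below the shoulder's centre. Its 140 mm flange carries five wheel studs on a 112 mm circle, their tips 1 mm above the shoulder.
- red_cap: The loose red transit cap; origin at the centre of its rim (underside).
- dust_cap: The metal dust cap; origin at the centre of its rim. An inner lip at its mouth, 38 mm across, 3 mm high, must pass the hub's spring ring: it meets the ring with the rim 13 mm above the shoulder, the push grows to some 8 to 12 N, falls off (the click) with the rim 5 mm above it, and rises hard again when home. Bore above the lip 45 mm, 34 mm deep.
- hub_boss: The dark steel boss in the middle of the hub's flange, 25 mm high, 64 mm across at its top; its flat top is the shoulder on which the dust cap is pressed home. Origin as the hub's, on the bench straight below.
Things that resemble listed ones, but are neither listed nor needed, are in the scene too. What is shaped like the red_cap but black or green is not meant.

How it is judged:
By the outcome, as a careful person would: the job done as asked, in the order asked, and still so for the second after the job is handed in, while the arm keeps its last pose, push and grip.
It also fails if it takes over 72 s, if anything falls off the work surface, if the arm or the gripper's body presses on something with over 40 N, if the wrist force passes 120 N, or if a joint passes its speed limit or range.

ROBOT

A 7-joint arm with a two-finger parallel gripper is mounted at the origin on the work surface. World frame = base frame: x ahead of the robot, y to its left, z up, the work surface at z = 0. Lengths are in m, angles in rad, forces in N, time in s.
With the tool pointing down it reaches from about 0.425 to 0.825 m from the base axis. Payload 3.6 kg.
Tool frame: the origin (TCP) lies where the fingers leave the gripper's body, on its centre line; the fingertips stand 73 mm ahead of it and the grasp point (between the pads) lies 54 mm ahead of it; z points along the fingers, y is the line along which they close (so a half turn about z gives the same grasp; the last joint's range is limited). The gripper opens to 85 mm and grips with 20 to 120 N. Pads are 22 mm wide; open, the fingers measure 114 mm over their backs; the gripper's body (76 mm by 85 mm) begins 54 mm behind the grasp point. The pads swing forward as they close: fully open they stand 13 mm farther back than shut.
Start: joints at [1.079, 0.615, -0.013, 1.423, 0.008, 1.103, -0.04], TCP at [0.291, -0.581, 0.304] pointing down, gripper open.
Joint ranges: [-3.12, 3.12], [-0.3, 2.06], [-1.34, 1.32], [0.26, 2.42], [-1.36, 4.5], [0.01, 1.98], [-2.84, 2.84]. Speed limits (rad/s): [2.79, 2.79, 3.14, 3.14, 3.14, 3.14, 3.14].

INTERFACE

Orientations are given as a unit quaternion [x, y, z, w].
In Python, from station import arm, snapshot, camera_info, ticket gives the robot as it stands. Calls block until the motion is done:
- arm.movep(position, orientation): joint-space move of the TCP to a pose.
- arm.line_to(position, velocity=0.15, ori=None): straight line of the TCP; ori=None keeps the orientation; velocity is the mean speed in m/s.
- arm.move_j(angles): joint-space move.
- arm.move_gripper(opening, effort=None): opening from 0.0 (shut) to 1.0 (fully open); effort is the grip in N (None keeps the last); returns when the fingers have stopped.
- arm.pause(seconds).
- arm.ik(position, orientation): joint angles nearest the present ones, or None.
- snapshot(name): name is "scene" or "side" or "wrist"; returns the picture (420x560x3 uint8, blue, green, red); there is no depth.
- camera_info(name): a dict with "fx", "fy", "cx", "cy" (pixels), "R" (3x3) and "t" (3): a world point X has camera coordinates R X + t; the wrist camera has in their place "T_tool_cam" (4x4, takes a point from camera to tool coordinates, whose origin is the TCP and whose axes are the flange's). Camera axes: x right, y down, z forward; pixel columns grow to the right and rows downward; lengths in m; the calibration is good to about 2 mm. A picture is of the moment at which its call begins: read the wrist's pose just before it. camera_info takes no time and is no camera call.
A pose or a line that the arm cannot do raises arm.MotionError and nothing moves.
- ticket.finish_job(): hands the job in; it is judged then, once.
Readings, each from a call of its own:
- arm.read_time(): time.
- arm.read_joint_positions(): joint angles.
- arm.read_dq(): joint speeds.
- arm.read_effort(): joint torques, N m.
- arm.read_tool_pos(): TCP position.
- arm.read_eef_rot(): TCP orientation.
- arm.read_ft_force(): force on the tool from outside, world axes, zero at the start.
- arm.read_wrist_torque(): the same for the moment, N m.
- arm.read_opening(): opening from 0.0 (shut) to 1.0 (fully open).
- arm.read_finger_force(): force on a finger pad.
Only numpy, scipy, OpenCV 4.12 (cv2) and the standard library are available. Lean on these libraries where they do the work, as an engineer would, in place of code of your own. Each camera call takes 0.05 s, during which the arm holds its last target. There are 200 camera calls.

## Working session

There is one attempt and no reset: what is moved stays moved. The work goes in short steps, each a Python script; the robot and the scene stay as the last script left them, time stands still between calls to the robot, and variables do not carry over. Pictures are saved under pics/ and viewed, at most 10 in all, crops included, and the job is handed in when it is done.

```bash
mkdir -p pics; ls; python3 - <<'E'
from station import arm,snapshot,camera_info
import cv2
for n in ("scene","side"):
    im=snapshot(n); cv2.imwrite(f"pics/{n}0.png",im)
    c=camera_info(n); print(n,c)
print(camera_info("wrist")); print(arm.read_time(),arm.read_eef_rot(),arm.read_tool_pos())
E
```

```text
pics
scene {'fx': 417.46867827201703, 'fy': 417.46867827201703, 'cx': 285.82691754688454, 'cy': 213.1560876839243, 'R': array([[-0.53930341,  0.84186801,  0.02025047],
       [ 0.52130537,  0.35264245, -0.77709975],
       [-0.6613566 , -0.40853586, -0.62905159]]), 't': array([ 0.30387563, -0.22160312,  1.36128253])}
side {'fx': 454.64248191323264, 'fy': 454.64248191323264, 'cx': 265.20733384744653, 'cy': 221.27423362326195, 'R': array([[ 0.99184784, -0.12651235, -0.01524784],
       [-0.09440991, -0.64920322, -0.75473303],
       [ 0.0855841 ,  0.75001987, -0.65585483]]), 't': array([-0.5585731 ,  0.10383456,  0.99412548])}
{'fx': 300.1682349801658, 'fy': 300.1682349801658, 'cx': 274.5843857882277, 'cy': 210.97215416283572, 'T_tool_cam': array([[-3.46275724e-04, -9.64477206e-01, -2.64165855e-01,
         6.78075142e-02],
       [ 9.99997895e-01,  2.00209816e-04, -2.04179604e-03,
        -7.15366989e-04],
       [ 2.02215434e-03, -2.64166006e-01,  9.64475107e-01,
        -7.03514537e-02],
       [ 0.00000000e+00,  0.00000000e+00,  0.00000000e+00,
         1.00000000e+00]])}
0.1 [ 9.73114467e-01  2.30319004e-01 -2.74378352e-04 -1.14720098e-03] [ 0.29111096 -0.58057773  0.30284831]
```

View pics/scene0.png

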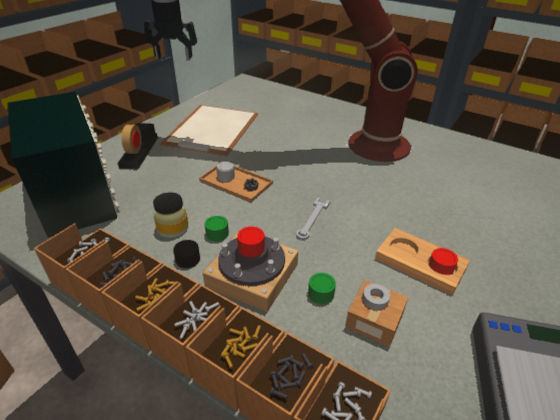

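View pics/side0.png

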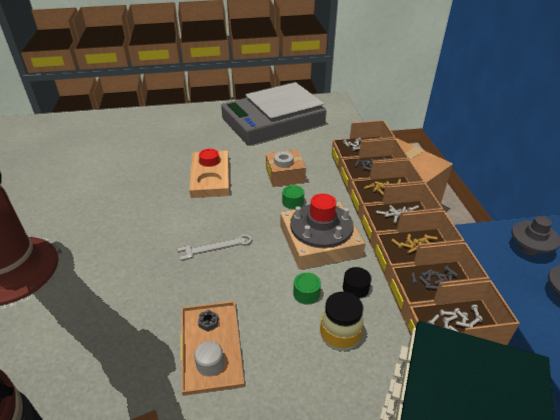

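Scene picture: the red cap is on the hub at (251,240), and another red cap sits in the rack at (443,261). The empty well is at about (404,245) and the dust cap at (226,172). Side picture: the same things at (323,208), (209,157), (209,180) and (209,356).

Candidates for "red cap" (scene pixels): hub (251,240), rack (443,261), green (217,228) and (321,288), black (186,253). I choose the one on the hub. The dust cap could only be confused with the bearing (376,295) or the nut (252,184). Next I check enlarged crops.

```bash
python3 - <<'E'
import cv2,numpy as np
s=cv2.imread("pics/scene0.png");d=cv2.imread("pics/side0.png")
def c(im,x,y,w,h,k=4):
    o=cv2.resize(im[y:y+h,x:x+w],None,fx=k,fy=k,interpolation=cv2.INTER_CUBIC)
    for i in range(0,w,10):
        cv2.line(o,(i*k,0),(i*k,6 if (x+i)%50 else 14),(255,255,0),1)
        if (x+i)%20==0: cv2.putText(o,str(x+i),(i*k,24),0,.35,(255,255,0),1)
    for i in range(0,h,10):
        cv2.line(o,(0,i*k),(6,i*k),(255,255,0),1)
        if (y+i)%20==0: cv2.putText(o,str(y+i),(8,i*k+4),0,.35,(255,255,0),1)
    return o
a=np.hstack([c(s,200,220,100,75),c(s,370,220,100,75)])
b=np.hstack([c(d,270,180,100,75),c(d,170,140,100,75)])
cv2.imwrite("pics/c1.png",np.vstack([a,b]))
a=np.hstack([c(s,190,150,100,75),c(d,170,310,100,75)])
cv2.imwrite("pics/c2.png",a)
E
```

```text
(no output)
```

View pics/c1.png

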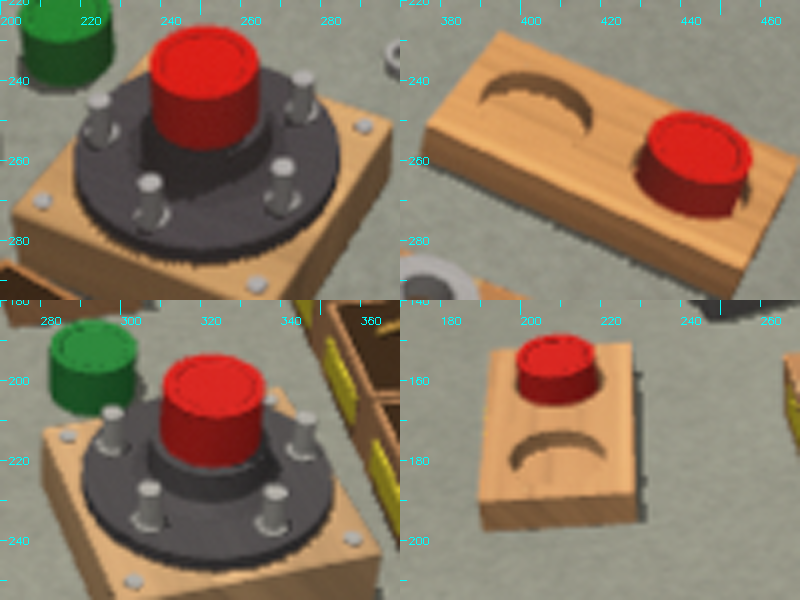

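View pics/c2.png

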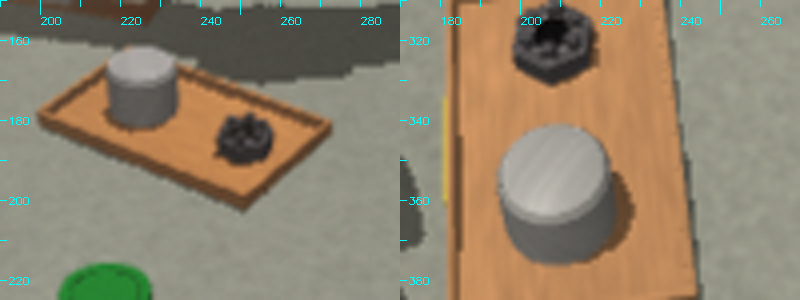

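Crops: red cap top is at scene (251.2,235.5) and side (323.4,199.8). The returned cap's top is at (444.6,257) and (209.2,154). The dust cap top is at (225.5,166.5) and (208.6,353). I also read the rack's top corners. The chosen cap is clearly the red one on the hub.

```bash
cat > h.py <<'E'
import numpy as np
from station import arm,snapshot,camera_info
def ray(n,p):
    c=camera_info(n);R=c["R"];d=R.T@np.array([(p[0]-c["cx"])/c["fx"],(p[1]-c["cy"])/c["fy"],1]);return -R.T@c["t"],d
def atz(n,p,z):
    o,d=ray(n,p);return o+d*(z-o[2])/d[2]
def tri(a,b):
    A=[];B=[]
    for n,p in(("scene",a),("side",b)):
        o,d=ray(n,p);d/=np.linalg.norm(d);P=np.eye(3)-np.outer(d,d);A.append(P);B.append(P@o)
    return np.linalg.lstsq(np.vstack(A),np.hstack(B),rcond=None)[0]
E
python3 - <<'E'
from h import *
np.set_printoptions(precision=4,suppress=True)
L=dict(red=((251.2,235.5),(323.4,199.8),.118),ret=((444.6,257),(209.2,154),.047),dust=((225.5,166.5),(208.6,353.4),.036),nut=((251,184),(208.7,319.5),.024),
c1=((395.2,227.7),(190,190),.025),c2=((376.7,251.2),(229,188.2),.025),c3=((469.7,260),(192.5,152.5),.025),c4=((456,287),(228,151),.025))
for k,(a,b,z) in L.items(): print(k,tri(a,b),atz("scene",a,z),atz("side",b,z))
C=np.array([(atz("scene",L[k][0],.025)+atz("side",L[k][1],.025))[:2]/2 for k in("c1","c2","c3","c4")])
c=C.mean(0);u=(C[2]+C[3]-C[0]-C[1])/2;print("rack",c,np.linalg.norm(u),u/np.linalg.norm(u),"well",c-.045*u/np.linalg.norm(u),"other",c+.045*u/np.linalg.norm(u), np.linalg.norm(C[1]-C[0]))
E
```

```text
red [ 0.6892 -0.0051  0.117 ] [ 0.6894 -0.0042  0.118 ] [ 0.6894 -0.0069  0.118 ]
ret [0.4494 0.3315 0.0435] [0.4511 0.3324 0.047 ] [0.4506 0.3234 0.047 ]
dust [ 0.4256 -0.2934  0.0351] [ 0.424  -0.2923  0.036 ] [ 0.4274 -0.2956  0.036 ]
nut [ 0.427  -0.2037  0.0115] [ 0.4392 -0.1926  0.024 ] [ 0.4291 -0.2146  0.024 ]
c1 [0.3936 0.2012 0.0233] [0.3926 0.2022 0.025 ] [0.3953 0.1962 0.025 ]
c2 [0.493  0.1957 0.0222] [0.4931 0.1971 0.025 ] [0.4944 0.1892 0.025 ]
c3 [0.4018 0.3798 0.022 ] [0.4039 0.3801 0.025 ] [0.4028 0.3734 0.025 ]
c4 [0.5016 0.3746 0.0225] [0.5003 0.3759 0.025 ] [0.5034 0.3661 0.025 ]
rack [0.4482 0.285 ] 0.1779358369483211 [0.049  0.9988] well [0.446  0.2401] other [0.4504 0.33  ] 0.0999678940530209
```

```bash
cat >> h.py <<'E'
from scipy.spatial.transform import Rotation as Ro
def q(phi): return [np.cos(phi/2),np.sin(phi/2),0,0]
def wsnap():
    T=np.eye(4);T[:3,:3]=Ro.from_quat(arm.read_eef_rot()).as_matrix();T[:3,3]=arm.read_tool_pos()
    im=snapshot("wrist");return im,T@camera_info("wrist")["T_tool_cam"]
def watz(M,p,z):
    c=camera_info("wrist");d=M[:3,:3]@np.array([(p[0]-c["cx"])/c["fx"],(p[1]-c["cy"])/c["fy"],1]);o=M[:3,3];return o+d*(z-o[2])/d[2]
def wproj(M,X):
    c=camera_info("wrist");p=M[:3,:3].T@(np.array(X)-M[:3,3]);return np.array([c["cx"]+c["fx"]*p[0]/p[2],c["cy"]+c["fy"]*p[1]/p[2]])
E
python3 - <<'E'
from h import *
import cv2
H=np.array([.6893,-.0055])
for p in((275.5,239),(224.5,245.5),(237.5,266),(270.7,262)):
    d=atz("scene",p,.083)[:2]-H; print(np.linalg.norm(d),np.degrees(np.arctan2(d[1],d[0])))
for phi in np.radians([-162,-126,-90,-54,-18,0,18,54,90,126]):
    r=[arm.ik([*p],q(phi)) for p in((.6893,-.0055,.165),(.446,.241,.1),(.4258,-.294,.08))]
    print(round(np.degrees(phi)),[None if x is None else np.round(x,2).tolist()[-1:] for x in r])
arm.move_gripper(1.0,60)
print(arm.read_time())
phi=0.0
x=.6893
arm.movep([.65,-.0055,.30],q(phi))
im,M=wsnap();np.save("M1.npy",M);cv2.imwrite("pics/w1.png",im);print(arm.read_time(),wproj(M,[.6893,-.0055,.118]))
E
```

```text
0.05660734919543169 152.47251052465992
0.05578730872549272 -63.6243495684603
0.0564524129176321 7.969474132888429
0.05664280204617173 78.88623699530443
-162 [[1.35], [0.71], [1.68]]
-126 [[1.77], [0.95], [-2.46]]
-90 [[-2.79], [1.49], [-2.0]]
-54 [[-2.3], [-2.7], [-1.59]]
-18 [[-1.79], [-2.19], [-1.13]]
0 [[-1.55], [-1.98], [-0.9]]
18 [[-1.31], [-1.78], [-0.67]]
54 [[-0.8], [-1.35], [-0.2]]
90 [[-0.28], [-0.91], [0.28]]
126 [[0.26], [-0.43], [0.74]]
0.3167
2.775 [274.06639295 163.28084205]
```

View pics/w1.png

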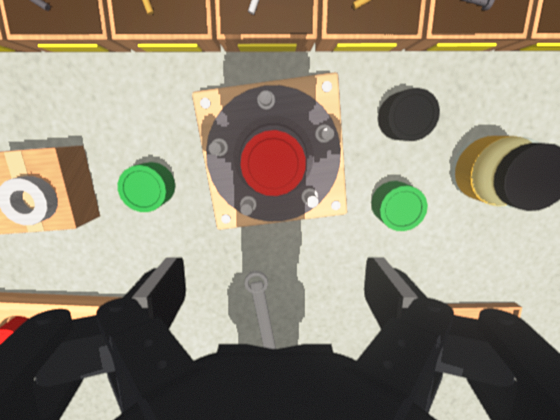

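The wrist picture shows the red cap centred at (273.5,163), against a prediction of (274,163.3), so the hub estimate is confirmed. The fingers will go between the studs with φ=80°.

```bash
python3 - <<'E'
from h import *
import cv2
P=q(np.radians(80))
arm.move_gripper(0.85,30)
arm.movep([.6893,-.0055,.22],P)
arm.line_to([.6893,-.0055,.1695],.08)
arm.move_gripper(0.0,30)
print("grip",arm.read_opening(),arm.read_finger_force(),arm.read_ft_force())
arm.line_to([.6893,-.0055,.26],.12)
print(arm.read_opening(),arm.read_finger_force(),arm.read_ft_force(),arm.read_time())
ux=np.array([np.cos(np.radians(80)),np.sin(np.radians(80))])
p=np.array([.446,.241])-.07*ux
arm.movep([*p,.24],P)
im,M=wsnap();np.save("M2.npy",M);print(arm.read_time(),wproj(M,[.446,.241,.025]),wproj(M,[.4504,.330,.047]))
t=np.linspace(0,2*np.pi,40)
for X,z in(((.446,.241),.025),):
    for a in t:
        u=wproj(M,[X[0]+.0315*np.cos(a),X[1]+.0315*np.sin(a),z]);cv2.circle(im,tuple(np.int32(u.round())),0,(255,255,0),-1)
cv2.imwrite("pics/w2.png",cv2.resize(im,(800,600),interpolation=cv2.INTER_CUBIC))
E
```

```text
grip 0.6374518877706247 31.97454825975001 [ 0.44558293 -0.4409612   3.81059346]
0.6416362716580019 31.70695616863668 [ 0.58799995 -0.39448236 -0.55172043] 6.1417
7.3833 [272.36378688 126.95746274] [257.21977043   7.21843322]
```

View pics/w2.png

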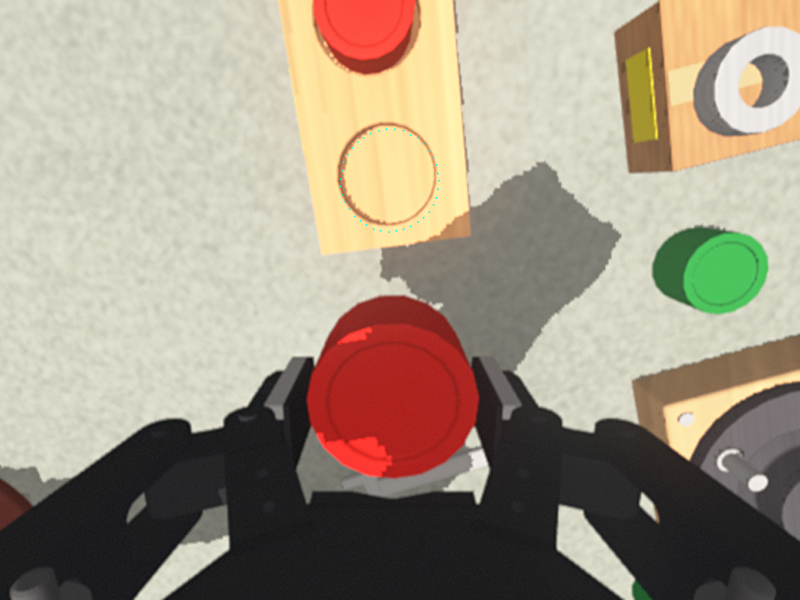

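The wrist picture shows the red cap held straight. The well ring in the 800-wide image spans x 338–437 and y 122–224, centred at (387.5,173.5), so it lies slightly beyond my overlay. The rack's near top corners are at (320,255) and (470,236).

```bash
python3 - <<'E'
from h import *
M=np.load("M2.npy");k=.7
w=lambda x,y,z:watz(M,(x*k,y*k),z)[:2].round(4)
print("well",w(387.5,173.5,.025),"L/R",w(338,173.5,.025),w(437,173.5,.025),"T/B",w(387.5,122.5,.025),w(387.5,224,.025))
a,b=w(320,255,.025),w(470,236,.025);m=(a+b)/2;print(a,b,np.linalg.norm(a-b),"from edge",m+.045*np.array([.049,.9988]))
print("ret",w(365.5,10.5,.047))
# scene/side check: well rim arc far-most points
for n,p in(("scene",(404.5,237.8)),("scene",(389.5,246)),("scene",(418.2,250)),("side",(195,176)),("side",(221.5,174.5)),("side",(208.5,173))): print(n,p,atz(n,p,.025)[:2].round(4))
E
```

```text
well [0.4459 0.2459] L/R [0.4148 0.2515] [0.477  0.2404] T/B [0.4513 0.2757] [0.4402 0.2146]
[0.392  0.2024] [0.4926 0.1973] 0.10072919139951433 from edge [0.444505 0.244796]
ret [0.4493 0.3301]
scene (404.5, 237.8) [0.4148 0.2336]
scene (389.5, 246) [0.4609 0.2148]
scene (418.2, 250) [0.4369 0.2741]
side (195, 176) [0.4086 0.2563]
side (221.5, 174.5) [0.4787 0.2527]
side (208.5, 173) [0.4446 0.2648]
```

```bash
python3 - <<'E'
from h import *
X=[.4455,.244]
arm.movep([*X,.135],q(np.radians(80)))
arm.line_to([*X,.115],.06); f0=arm.read_ft_force(); print("f0",f0.round(2) if hasattr(f0,'round') else f0)
z=.115
while z>.0965:
    z-=.0015; arm.line_to([*X,z],.03)
    f=np.array(arm.read_ft_force())-f0
    print(round(z,4),f.round(1))
    if np.linalg.norm(f)>3: break
print(arm.read_tool_pos(),arm.read_time())
E
```

```text
f0 [ 0.32 -0.99  0.2 ]
0.1135 [-0.1  0.6 -1.3]
0.112 [-1.   0.8 -1.1]
0.1105 [ 0.1  1.  -0.4]
0.109 [-1.1  0.4 -0.3]
0.1075 [-0.9  0.9 -0.6]
0.106 [-0.7  1.  -0.4]
0.1045 [-1.4  0.9 -0.8]
0.103 [-0.4  0.1 -0.3]
0.1015 [-0.3  1.6  0.1]
0.1 [-0.1  1.4 -0.1]
0.0985 [-2.2  0.1  8.9]
[0.44554177 0.24405101 0.09956949] 11.1917
```

The cap reached the floor at the expected height, so I release it, lift off and look.

```bash
python3 - <<'E'
from h import *
import cv2
X=[.4455,.244];P=q(np.radians(80))
arm.move_gripper(0.72,30); print(arm.read_opening(),arm.read_ft_force())
arm.move_gripper(0.85,30)
arm.line_to([*X,.20],.12)
D=[.4258,-.294]
ux=np.array([np.cos(np.radians(80)),np.sin(np.radians(80))])
p=np.array(D)-.06*ux
arm.movep([.45,.1,.25],P)
arm.movep([*p,.22],P)
im,M=wsnap();np.save("M3.npy",M);print(arm.read_time())
for z,r in((.036,.025),(.003,.025)):
    for a in np.linspace(0,2*np.pi,40):
        u=wproj(M,[D[0]+r*np.cos(a),D[1]+r*np.sin(a),z]);cv2.circle(im,tuple(np.int32(u.round())),0,(255,255,0) if z>.01 else (0,255,0),-1)
s=cv2.resize(snapshot("scene")[215:295,370:480],(385,280),interpolation=cv2.INTER_CUBIC)
d=cv2.resize(snapshot("side")[135:215,160:270],(385,280),interpolation=cv2.INTER_CUBIC)
w=cv2.resize(im[50:250,200:340],(0,0),fx=2.8,fy=2.8,interpolation=cv2.INTER_CUBIC)
cv2.imwrite("pics/w3.png",np.hstack([w,np.vstack([s,d])])); print(wproj(M,[*D,.036]),arm.read_time())
E
```

```text
0.7184939101464186 [-0.66114423  0.0040756   0.07548911]
15.075
[273.37540277 142.15839143] 15.175
```

View pics/w3.png

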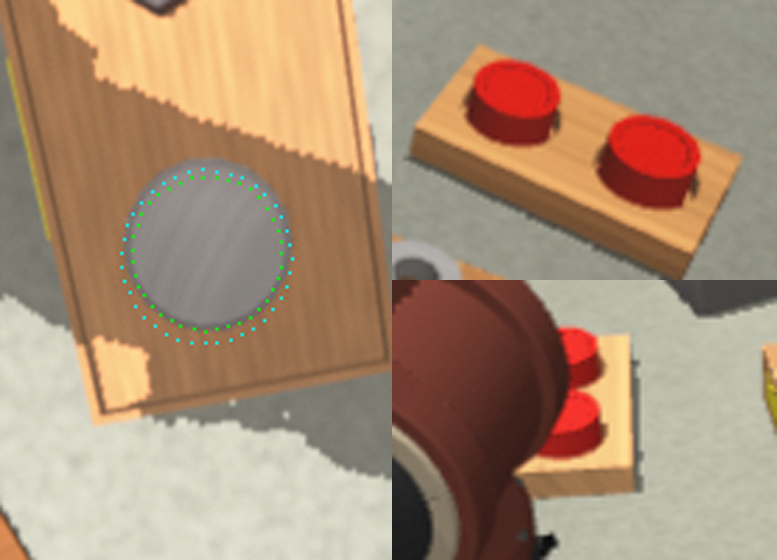

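The wrist crop shows the dust cap at roughly 4 mm further along tool x than my overlay, so it is near (.426,-.2905). The right-hand crops show the red cap standing upright in its well next to the other one. The 38 mm lip has only 1.5 mm of clearance over the spigot. I therefore grip the cap at two crossed angles to centre it, use it to calibrate the wrist view, then view the spigot from the same geometry.

```bash
python3 - <<'E'
from h import *
import cv2
P=q(np.radians(80));Q=q(np.radians(-10));D=np.array([.426,-.2905])
ux=np.array([np.cos(np.radians(80)),np.sin(np.radians(80))])
arm.move_gripper(0.75,25)
arm.movep([*D,.14],Q); arm.line_to([*D,.089],.08)
print(arm.read_ft_force()); arm.move_gripper(0,25); print(arm.read_opening(),arm.read_ft_force()); arm.move_gripper(.75)
arm.line_to([*D,.12],.1); arm.movep([*D,.12],P); arm.line_to([*D,.083],.08)
arm.move_gripper(0,25); print(arm.read_opening(),arm.read_ft_force()); arm.move_gripper(.75)
print(arm.read_tool_pos())
arm.line_to([*D,.13],.1); p=D-.07*ux; arm.movep([*p,.226],P)
im,M=wsnap(); np.savez("cal.npz",M=M,im=im); print(arm.read_time())
arm.movep([*D,.13],P); arm.line_to([*D,.083],.08); arm.move_gripper(0,110)
print(arm.read_opening(),arm.read_finger_force()); arm.line_to([*D,.16],.12)
H=np.array([.6893,-.0055]); p=H-.07*ux
arm.movep([.5,-.2,.294],P); arm.movep([*p,.294],P)
im2,M2=wsnap(); np.savez("hub.npz",M=M2,im=im2); print(arm.read_time(),arm.read_opening(),wproj(M,[*D,.036]),wproj(M2,[*H,.104]))
for im_,M_,X,z,r in((im,M,D,.036,.025),(im2,M2,H,.104,.0175)):
    for a in np.linspace(0,2*np.pi,24,endpoint=False):
        u=wproj(M_,[X[0]+r*np.cos(a),X[1]+r*np.sin(a),z]);cv2.circle(im_,tuple(np.int32(u.round())),0,(255,255,0),-1)
f=lambda i:cv2.resize(i[60:210,224:324],(400,600),interpolation=cv2.INTER_CUBIC)
cv2.imwrite("pics/w4.png",np.hstack([f(im),f(im2)]))
E
```

```text
[-0.08291169 -0.44424086  0.0288807 ]
0.581751045143604 [-0.47912234 -0.17617707  3.48404741]
0.5919817342731668 [0.29439138 0.63051802 3.5582705 ]
[ 0.42591615 -0.2905814   0.08299349]
21.8
0.5586164036074414 112.00965732336044
25.8417 0.5608785165522967 [275.33312622 126.83892345] [275.57650399 122.18912037]
```

View pics/w4.png

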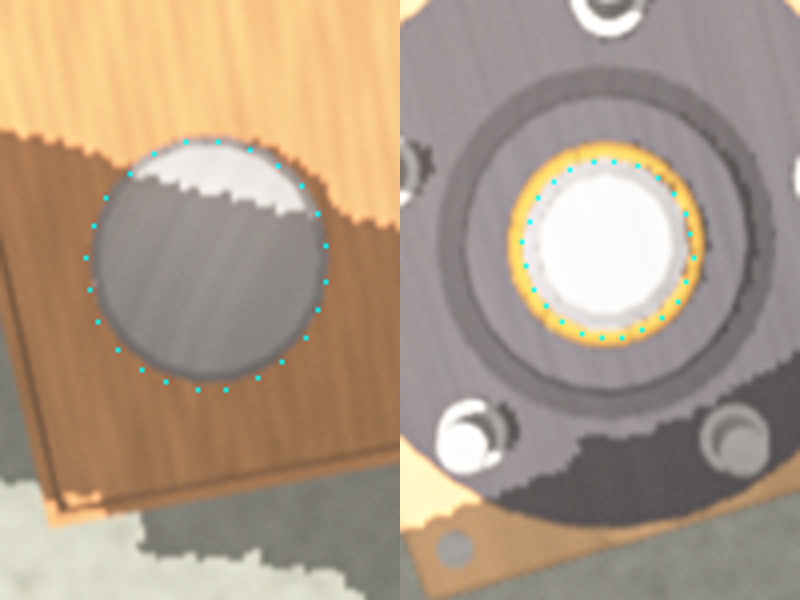

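Cap in the left panel: centre (209.5,259.5) against overlay (206,265.5). Spigot and ring in the right panel: centre (605.7,244.8) against overlay (607,249.5). Taking the difference puts the hub at about (.6883,-.0056), so I descend there under force watch.

```bash
python3 - <<'E'
from h import *
X=[.6883,-.0056];P=q(np.radians(80))
arm.movep([*X,.205],P); arm.line_to([*X,.189],.06); arm.pause(.2)
f0=np.array(arm.read_ft_force()); np.save("f0.npy",f0); print(f0.round(2),arm.read_opening())
z=.189
while z>.1765:
    z-=.001; arm.line_to([*X,z],.03)
    f=np.array(arm.read_ft_force())-f0
    print(round(z,4),f.round(1))
    if np.linalg.norm(f)>5: break
print(np.round(arm.read_tool_pos(),4),np.round(arm.read_wrist_torque(),2),arm.read_time())
E
```

```text
[0.16 0.03 0.25] 0.5599012897388932
0.188 [-0.4  0.3 -0.1]
0.187 [ 0.9 -0.3 -1.4]
0.186 [ 0.2 -0.1 -0.2]
0.185 [-0.3 -0.7 -0.9]
0.184 [ 0.2  0.4 -0.8]
0.183 [-0.5  0.1 -0.2]
0.182 [-0.4 -0.1 -0.6]
0.181 [-0.9  0.3 -0.4]
0.18 [ 0.1 -0.1 -0.1]
0.179 [-0.1 -0.4 -0.6]
0.178 [-0.2 -0.9 -0.4]
0.177 [-0.5  0.1 -0.4]
0.176 [-0.1 -0.2 -1.1]
[ 0.6885 -0.0057  0.1762] [-0.06 -0.11 -0.02] 30.2333
```

The cap is over the spigot with no contact. Now I press.

```bash
python3 - <<'E'
from h import *
X=[.6883,-.0056];f0=np.load("f0.npy");z=.176
while z>.150:
    z-=.001; arm.line_to([*X,z],.03)
    f=np.array(arm.read_ft_force())-f0; t=arm.read_tool_pos()
    print(round(z,4),round(t[2],4),f.round(1),round(arm.read_opening(),3))
    if f[2]>30 or np.hypot(*f[:2])>12: break
arm.pause(.3);print(np.array(arm.read_ft_force())-f0,np.round(arm.read_tool_pos(),4),arm.read_finger_force(),arm.read_time())
E
```

```text
0.175 0.1756 [ 0.4 -0.1  2.6] 0.557
0.174 0.1752 [0.1 0.2 4.4] 0.56
0.173 0.1748 [-0.9 -0.7  6.6] 0.557
0.172 0.1742 [-0.9 -0.6  7.1] 0.558
0.171 0.1733 [-0.3  0.3  8.2] 0.557
0.17 0.1715 [-0.9 -0.4  4. ] 0.558
0.169 0.1692 [ 0.7 -0.8  0.3] 0.559
0.168 0.1667 [ 2.9 -1.2 -3.7] 0.556
0.167 0.1654 [ 4.1  0.  -8.3] 0.562
0.166 0.1651 [ 3.5 -0.8 -8.6] 0.558
0.165 0.1648 [ 2.7 -0.4 -7.7] 0.561
0.164 0.1644 [ 2.3 -0.7 -4.7] 0.561
0.163 0.1636 [-0.3 -0.5 -1.7] 0.558
0.162 0.1635 [-3.2 -1.   5.2] 0.559
0.161 0.1635 [-4.3  0.1  9.5] 0.563
0.16 0.1634 [-5.2 -2.3 12.4] 0.565
0.159 0.1634 [-7.9 -1.5 17.2] 0.561
0.158 0.1634 [-8.3 -2.4 20.8] 0.557
0.157 0.1634 [-10.   -2.4  23.3] 0.557
0.156 0.1634 [-11.5  -2.5  27.5] 0.564
0.155 0.1633 [-12.8  -2.   31.2] 0.563
[-12.51665577  -2.87268146  31.71009605] [ 0.6881 -0.0051  0.1633] 118.52362856268883 35.7833
```

The click is clear: the push peaked at 8 N, then the cap was pulled down to a hard stop. I relax the side force and check seating in the pictures.

```bash
python3 - <<'E'
from h import *
import cv2
f0=np.load("f0.npy")
for x,z in((.6875,.1545),(.6868,.1540)):
    arm.line_to([x,-.0058,z],.03); arm.pause(.2)
    print((np.array(arm.read_ft_force())-f0).round(1),np.round(arm.read_wrist_torque(),2),np.round(arm.read_tool_pos(),4),np.round(Ro.from_quat(arm.read_eef_rot()).as_matrix()[:,2],4))
f=lambda n,x,y:cv2.resize(snapshot(n)[y:y+120,x:x+80],(400,600),interpolation=cv2.INTER_CUBIC)
cv2.imwrite("pics/e.png",np.hstack([f("scene",210,180),f("side",283,140)])); print(arm.read_time())
E
```

```text
[-10.1  -1.9  31.7] [-0.45  2.83  0.1 ] [ 0.688  -0.005   0.1633] [ 0.0036 -0.0012 -1.    ]
[-10.5  -2.1  33.2] [-0.39  2.83  0.08] [ 0.6879 -0.0051  0.1633] [ 0.0053 -0.0012 -1.    ]
36.7833
```

View pics/e.png

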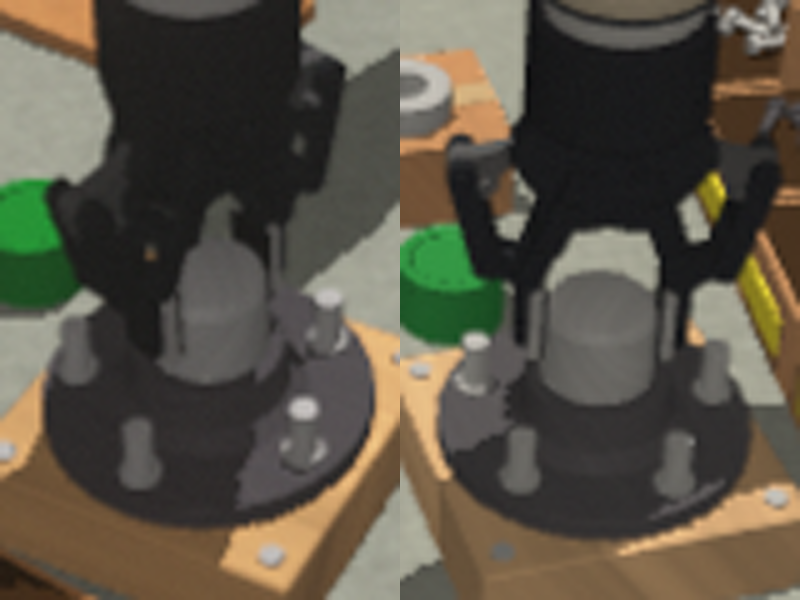

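The pictures show the cap upright, its rim flush on the shoulder all round, with both fingers on it and clear of the studs. The press holds at 33 N against the hard stop. I hand in the job.

```bash
python3 - <<'E'
from station import arm,ticket
print(arm.read_ft_force(),arm.read_tool_pos(),arm.read_finger_force()); print(ticket.finish_job())
E
```

```text
[-9.50181263 -2.74328663 33.51897884] [ 0.6878862  -0.00509101  0.16331826] 118.64916622638702
the job is handed in; nothing more can be done
None
```

The job is handed in: the red cap stands upright in the empty rack well, and the dust cap clicked over the ring and is held at its hard stop with about 33 N of push (some 10 N sideways); the tool stopped 1.3 mm above the height I expected, which I put down to how the cap was gripped, so fully home is my reading rather than a direct measurement.

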